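# Reset the tripped sander breaker and send the power tray home

## Robot

A 6-joint arm with a two-finger parallel gripper is mounted at the origin on the work surface. World frame = base frame: x ahead of the robot, y to its left, z up, the work surface at z = 0. Lengths are in mm, angles in degrees, forces in N, time in s.
With the tool pointing down it reaches from about 275 to 850 mm from the base axis. Payload 5.2 kg.
Tool frame: the origin (TCP) lies between the finger pads; the fingertips stand manip.tip_extent ahead of it and the grasp point (between the pads) lies 5 mm behind it (manip.tip_extent is the distance from the TCP to the fingertips, in mm); z points along the fingers, y is the direction in which the jaws open and shut (so a half turn about z gives the same grasp; the last joint's range is limited). The gripper opens to 85 mm and grips with 20 to 120 N. Pads are 22 mm wide; open, the fingers measure 114 mm over their backs; the gripper's body (76 mm by 85 mm) begins 54 mm behind the grasp point. The pads swing forward as they close: fully open they stand 13 mm farther back than shut.
Start: joints at [-78.312, 14.817, 87.949, -0, 77.235, -11.62], TCP at [217.641, -505.112, 245.31] pointing down, gripper open.
Joint ranges: [-179.93, 179.93], [-52.35, 119.4], [10.71, 147.94], [-69.91, 249.91], [12.55, 155.21], [-178.61, 178.61]. Speed limits (degrees/s): [147.25, 147.25, 180, 180, 180, 180].

## Interface

Orientations are given as [roll, pitch, yaw] about the fixed x, y, z axes, in that order (R = Rz(yaw) Ry(pitch) Rx(roll)).
In Python, from bench import readout, optics, workorder, manip gives the robot as it stands.
- The arm moves only by the tool servo_tool, never from a script. Its argument "moves" is a list of rows, each a list of 4 numbers: the shift along the tool's x, y, z in mm, then the turn about the tool's z in rad. A call has 1 to 10 rows; each row is the pose to reach, as a shift and turn from the pose measured when the call began, along the tool's axes at that moment; what a row does not reach only later rows make up. A row lasts 1/10 s, in which the tool goes at most 50 mm and 8.59 degrees, less where a joint would pass 70% of its speed; a pose out of reach is approached as far as the arm can. A call with a gripper value outside its range is refused whole. "hand" is the opening, from -1 (shut) to 1 (fully open), so that 0 is half open, set as the call begins (left out, the last holds). The fingers move at their own pace and stop on an object; "force" is the grip in N (left out, the last holds). Time passes only in rows, so rows that repeat a pose let the fingers close. It gives the time, the measured TCP pose, the force and the opening at its end, in the units of the state.
- readout.observe(): the state, without advancing time (a new reading comes with each control period).
- optics.snapshot(name): name is "scene" or "top" or "wrist"; returns (picture, depth): 480x640x3 uint8, blue, green, red; 480x640 float32, mm along the optical axis (not along the pixel's ray), 0 where there is no reading.
- optics.get_calibration(name): a dict with "camera_matrix" (3x3 intrinsics, pixels), "extrinsics" (4x4, takes a point from camera to world coordinates). Camera axes: x right, y down, z forward; pixel columns grow to the right and rows downward; lengths in mm; the calibration is good to about 2 mm. A picture is of the moment at which its call begins: read the wrist's pose just before it. get_calibration takes no time and is no camera call; for the wrist camera it gives the pose at the moment of the call.
- workorder.close_job(): hands the job in, once; it reports no verdict.
The state is a dict: "clock": time; "q": joint angles; "dq": joint speeds; "joint_torque": joint torques, N m; "ee_pos": TCP position; "ee_rot": TCP orientation; "ft_force": force on the tool from outside, world axes, zero at the start; "wrist_torque": the same for the moment, N m; "width": opening from 0.0 (shut) to 1.0 (fully open).
Only numpy, scipy, OpenCV 4.12 (cv2) and the standard library are available. Lean on these libraries where they do the work, as an engineer would, in place of code of your own. Each camera call takes 0.05 s, during which the arm holds its last target. There are 200 camera calls.

## Task

The sander's breaker has tripped: on the pulled-out power tray, push its lever (the one standing about midway) fully off until its little flag shifts over, then throw it fully on. Then press down the slide release tab at the front of the tray and push the tray fully home. Do not force anything, leave the other breaker on, and do not knock over or shove the jar on the tray or the things lying beside it.

Things in the scene. Friction and masses are not known exactly. Their poses are not given: they have to be found in the camera images.
- frame: fixed grey steel frame on the bench that the tray slides into, 300 long (x) x 328 wide (y) x 95 mm high. Origin: on the bench, middle of its front (robot-side) edge; its x axis points from the pulled-out tray into the frame (the direction in which the tray goes home), z up. Its yaw is the yaw of the tray, breakers and tab
- tray (a joint): aluminium tray's extension along the frame's -x, m: 0.130 = out and locked (start), 0 = fully home at its stop. 4 N friction plus light damping (15 N per m/s); stays where left; carries breakers and tab. Locked, it goes neither in nor out; with the tab held down it goes in. Once 25 mm in, the tab may be let go. Its floor is 56 mm above the bench
- panel_top (a point): middle of the top front edge of the tray's front panel, a sheet 6 mm thick, 284 mm wide, whose top is 112 mm above the bench; the point is on the outer (robot-side) face. Moves with the tray
- release_tab (a joint): how far the slide release tab is pressed down, m: 0 = up (locked), 0.008 = fully down; it frees the tray from about 0.006 on. Spring: 3.6 N to start moving, about 8.5 N fully down, then a firm stop
- tab_top (a point): top centre of the release tab: black plastic pad 34 (x) x 46 (y) x 5 mm, out toward the robot from the front panel near the tray's right (-y) end; top 75 mm above the bench when up. The panel's outer face is 20 mm along +x from here and stands 37 mm above the pad, so a finger on the pad can also push the panel; the tab may be held down all the way home
- reset_lever (a joint): tripped breaker's lever, rad: -0.6 = off stop (leans to the frame's -x, toward the robot), 0 upright, 0.6 = on stop (leans to +x). Starts near upright; while tripped a hard block at 0.22 to 0.29 bars it from on. 0.1 N m friction (2 N at its end); stays where left. From about -0.33 to off a stiff reset mechanism must be pushed through: it climbs to 14 to 18 N near the end; then a firm stop. Once reset it moves easily to on
- reset_pivot (a point): hinge point of that lever (hinge along the frame's y), 106 mm above the bench, 5 mm below the top of its black housing (84 x 58 mm, top at 111 mm above the bench). This breaker is the right-hand one (nearer the release tab). Moves with the tray
- reset_lever_tip (a point): end of the tripped breaker's lever, a grey paddle 24 mm wide (y), 10 mm thick (x) with a 14 mm thick round end bar; the tip is 65 mm from the hinge. Free space round it: nothing above the housings but the two levers. z axis along the lever
- reset_flag (a joint): small steel flag on top of the tripped breaker's housing, on the side away from the robot, sliding sideways to the frame's +y, m: 0 to 0.0015 = tripped, above 0.0062 = reset. Only pushing the lever right to its off stop shifts it (to 0.007 to 0.010); it then stays
- feed_lever (a joint): angle of the other breaker's lever, the same kind, 100 mm to the left (+y) of the tripped one; it starts on (above 0.5) and must stay on
- feed_lever_tip (a point): end of that other lever, 65 mm from its hinge
- jar_mid (a point): bystander: glass jar 48 mm across, 70 mm high, standing loose on the tray floor behind the tripped breaker on the right; rides home with the tray. Point at its middle
- glue_mid (a point): bystander: white glue bottle 56 mm across, 150 mm high, on the bench left of the frame. Point at its middle
- screwdriver_grip (a point): bystander: screwdriver lying on the bench right of the tray, on its handle
- sanding_block_mid (a point): bystander: cork sanding block 90 x 50 x 30 mm on the bench right of the frame. Point at its middle
Not all that is in view belongs to the job. What is meant by the part that bears jar_mid is not red, and is the larger of those in its own colour. There is more than one size of the part that bears glue_mid; the job needs the larger.

How it is judged (in metres and radians):
On the way, in this order (a step that is already met when the one before it is completed fails the run):
1. the tripped lever is pushed fully off and its flag shifts to reset, the tray still out (value of joint reset_lever below -0.52 rad and value of joint reset_flag above 0.0062 m and value of joint tray above 0.12 m), for 0.1 s.
2. the lever is thrown on, the tray still out (value of joint reset_lever above 0.5 rad and value of joint tray above 0.12 m), for 0.1 s.
3. the release tab is pressed down (value of joint release_tab above 0.004 m), for 0.05 s.
4. the tray is fully home (value of joint tray below 0.005 m), for 0.1 s.
At the end, for the whole second after the job is handed in: The reset breaker's lever is on (above 0.48 rad), its flag reset (above 6.2 mm), the other breaker still on (above 0.45 rad), the tray home within 6 mm, the jar and the glue bottle upright (within 0.2 rad) (value of joint reset_lever above 0.48 rad and value of joint reset_flag above 0.0062 m and value of joint feed_lever above 0.45 rad and value of joint tray below 0.006 m and angle between each of jar_mid, glue_mid's own z axis and vertical below 0.2 rad); the robot touches nothing.
It fails at once if the power unit is forced: the fingers press on any of it with more than 60 N (contact force between frame and the fingers above 60 N).
It fails at once if the other breaker is switched out of on (below 0.4 rad) (value of joint feed_lever below 0.4 rad).
It fails at once if the jar is tipped (over 0.4 rad) or shoved on the tray (about 30 mm from its start, relative to the tray) (angle between jar_mid's own z axis and vertical above 0.4 rad or x of jar_mid in the frame of panel_top below 0.2 m or x of jar_mid in the frame of panel_top above 0.27 m or y of jar_mid in the frame of panel_top below -0.13 m or y of jar_mid in the frame of panel_top above -0.06 m).
It fails at once if the glue bottle, screwdriver or sanding block is moved more than 30 mm (distance of any of glue_mid, screwdriver_grip, sanding_block_mid from where it was at the start of the episode above 0.03 m).
It also fails if it takes over 54 s, if anything falls off the work surface, if the arm or the gripper's body presses on something with over 40 N, if the wrist force passes 120 N, or if a joint passes its speed limit or range.

## Working session

There is one attempt and no reset: what is moved stays moved. The work goes in short steps, Python scripts to look and compute and a tool call to move; the robot and the scene stay as the last step left them, time stands still between calls to the robot, and variables do not carry over. Pictures are saved under pics/ and viewed, about 8 in all and at most 12, crops included, and the job is handed in when it is done.

Besides the shell and the picture viewer there is one more tool, called after "Call:" by a JSON object that holds its "fn" and its "kwargs", one argument or row to a line. servo_tool: Moves the arm, as the interface text tells. Its arguments: {"type":"object","properties":{"moves":{"type":"array","items":{"type":"array","items":{"type":"number"}}},"hand":{"type":"number"},"force":{"type":"number"}},"required":["moves"]}

```bash
mkdir -p pics; ls; python3 - <<'E'
from bench import readout, optics, workorder, manip
import cv2,numpy as np
print(readout.observe()); print(manip.tip_extent)
for n in("scene","top"):
    p,d=optics.snapshot(n); cv2.imwrite(f"pics/{n}0.png",p); np.savez(f"{n}0.npz",p=p,d=d,**optics.get_calibration(n))
    print(optics.get_calibration(n))
E
```

```text
pics
{'clock': 0.0, 'q': array([-7.83120986e+01,  1.48598432e+01,  8.80119044e+01, -1.56332021e-03,
        7.72344255e+01, -1.16193651e+01]), 'dq': array([-0.02588031,  0.06317326, -0.05121518,  0.0534871 , -0.01891168,
       -0.02501676]), 'joint_torque': array([-8.64035228e-04, -4.46036947e+01, -2.90573198e+01, -4.98726404e-04,
        1.15215825e-02,  1.30801260e-05]), 'ee_pos': array([ 217.52386961, -504.60280623,  244.46339474]), 'ee_rot': array([-1.79895696e+02, -1.98914126e-02,  2.33075952e+01]), 'ft_force': array([-0.918546  ,  0.86828967, -0.209687  ]), 'wrist_torque': array([-0.01928999, -0.02055759,  0.00338276]), 'width': 1.0008272909513707}
14.0
{'camera_matrix': array([[521.03219302,   0.        , 325.87258097],
       [  0.        , 521.03219302, 239.25651043],
       [  0.        ,   0.        ,   1.        ]]), 'extrinsics': array([[ 8.08526206e-01,  4.22954132e-01, -4.09139555e-01,
         1.12762943e+03],
       [ 5.88409135e-01, -5.90232352e-01,  5.52630492e-01,
        -7.55838065e+02],
       [-7.75005168e-03, -6.87557687e-01, -7.26088399e-01,
         1.02883237e+03],
       [ 0.00000000e+00,  0.00000000e+00,  0.00000000e+00,
         1.00000000e+00]])}
{'camera_matrix': array([[543.48236234,   0.        , 322.44669736],
       [  0.        , 543.48236234, 237.81964418],
       [  0.        ,   0.        ,   1.        ]]), 'extrinsics': array([[ 2.40514377e-02, -9.88857800e-01,  1.46907384e-01,
         4.36495484e+02],
       [-9.99633385e-01, -2.56163109e-02, -8.76925797e-03,
        -3.88697221e+01],
       [ 1.24347744e-02, -1.46642613e-01, -9.89111379e-01,
         1.22499922e+03],
       [ 0.00000000e+00,  0.00000000e+00,  0.00000000e+00,
         1.00000000e+00]])}
```

View pics/scene0.png

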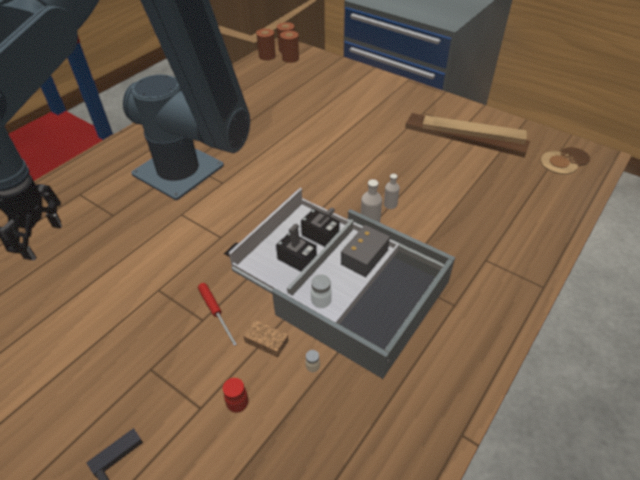

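View pics/top0.png

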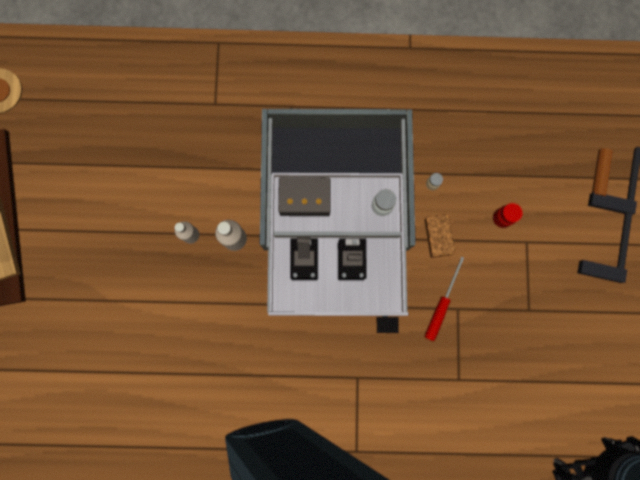

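The top view shows the tray panel at row ~314, columns 268–407. The tab is at (387,325), the tripped breaker at (351,258) with its lever about upright, and the feed breaker at (304,258). The jar is at (384,201). In both views the screwdriver lies right of the tab. I'll measure from the top depth image next.

```bash
cat > h.py <<'E'
import numpy as np,cv2
def world(d,K,E):
    v,u=np.indices(d.shape); P=np.stack([(u-K[0,2])/K[0,0]*d,(v-K[1,2])/K[1,1]*d,d],-1)
    return P@E[:3,:3].T+E[:3,3]
E
python3 - <<'E'
from h import *
z=np.load('top0.npz');p=z['p'];W=world(z['d'],z['camera_matrix'],z['extrinsics']);Z=W[...,2]
def box(u0,v0,u1,v1,lo,hi,dark=None):
    m=np.zeros(Z.shape,bool);m[v0:v1,u0:u1]=1;m&=(Z>lo)&(Z<hi)
    if dark:m&=p.max(-1)<dark
    return m
for n,b in dict(panel=(255,295,420,322,95,125),tab=(370,312,405,340,60,90,70),hr=(330,230,372,285,100,118),hl=(285,230,325,285,100,118),levR=(330,230,372,285,125,200),levL=(285,230,325,285,125,200),rail=(255,100,275,250,85,105),railR=(404,100,420,250,85,105),front=(255,240,420,256,85,105)).items():
    m=box(*b);q=W[m]
    print(n,m.sum())
    if m.sum()>4:
        r=cv2.minAreaRect(q[:,:2].astype(np.float32));print('  ',np.round(r[0]),np.round(r[1]),r[2],'zmed',np.median(q[:,2]).round(1),q[:,2].max().round(1))
for n in ('panel','rail','railR'):
    pass
E
python3 - <<'E'
from h import *
import cv2
a=cv2.imread('pics/top0.png')[225:345,255:475];b=cv2.imread('pics/scene0.png')[180:320,190:410]
cv2.imwrite('pics/crop.png',cv2.vconcat([cv2.resize(a,(550,300),interpolation=2),cv2.resize(b,(550,300),interpolation=2)]))
E
```

```text
panel 415
   [448. -83.] [  4. 283.] 1.3798311948776245 zmed 112.1 118.3
tab 331
   [ 427. -188.] [31. 43.] 1.3834807872772217 zmed 75.4 82.0
hr 1062
   [ 562. -111.] [84. 58.] 1.344791293144226 zmed 111.5 117.6
hl 910
   [559. -11.] [84. 56.] 1.7351852655410767 zmed 111.5 117.6
levR 95
   [ 559. -111.] [13. 24.] 0.9154223203659058 zmed 169.5 175.0
levL 220
   [580. -10.] [33. 24.] 1.5430959463119507 zmed 150.6 166.7
rail 872
   [738.  73.] [300.  30.] 1.9911770820617676 zmed 94.8 100.9
railR 867
   [ 745. -234.] [300.  18.] 2.5780372619628906 zmed 94.6 103.1
front 77
   [584. -81.] [ 33. 326.] 1.4875625371932983 zmed 95.4 104.8
```

View pics/crop.png

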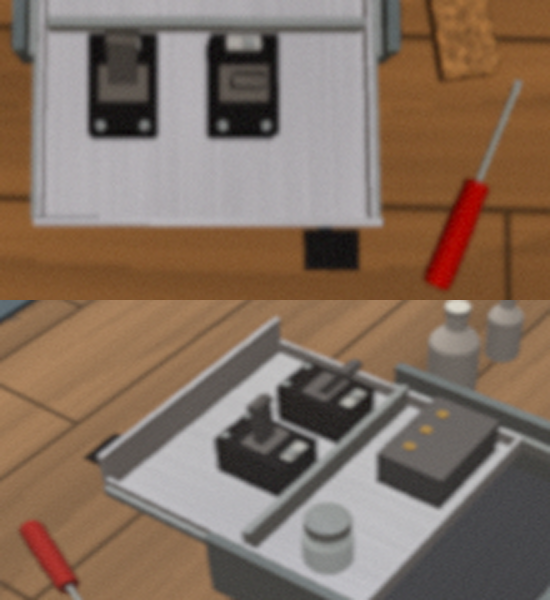

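The measurements agree with each other:

| Item | Position (mm) |
|---|---|
| Yaw | ≈1.4° |
| Tripped lever tip | ≈(559,-111,171) |
| Tab | ≈(427,-188,75) |
| Panel face | x≈445 |

I'll push with shut fingers, aligned to the frame.

```bash
cat >> h.py <<'E'
from scipy.spatial.transform import Rotation as Ro
def plan(*targets,yaw=1.4):
    from bench import readout
    s=readout.observe(); R=Ro.from_euler('xyz',s['ee_rot'],degrees=True)
    print('t',s['clock'].__round__(2),'pos',s['ee_pos'].round(1),'rot',s['ee_rot'].round(1),'f',s['ft_force'].round(1),'w',round(s['width'],2))
    for t in targets: print(t,'->',(R.inv().apply(np.array(t)-s['ee_pos'])).round(1),'turn',np.radians(s['ee_rot'][2]-yaw).round(3))
E
python3 -c "
from h import *
plan((217,-505,290),(400,-310,290),(607,-110,260),(607,-110,164))"
```

```text
t 0.1 pos [ 217.5 -504.7  244.5] rot [-179.9   -0.    23.3] f [ 0.6 -0.4  0.7] w 1.0
(217, -505, 290) -> [ -0.6   0.  -45.5] turn 0.382
(400, -310, 290) -> [ 244.6 -106.7  -45.2] turn 0.382
(607, -110, 260) -> [ 513.8 -208.4  -15. ] turn 0.382
(607, -110, 164) -> [ 513.8 -208.2   81. ] turn 0.382
```

Call:
{"fn": "servo_tool", "kwargs": {
  "moves": [
    [40,-16,-30,0.1],
    [80,-33,-45,0.2],
    [120,-50,-45,0.3],
    [160,-66,-45,0.382],
    [200,-82,-45,0.382],
    [240,-98,-45,0.382],
    [280,-114,-45,0.382],
    [320,-130,-45,0.382],
    [360,-146,-45,0.382],
    [400,-162,-45,0.382]
  ],
  "hand": -1,
  "force": 60
}}

```text
clock: 1.1
ee_pos: [521.7, -196.1, 289.6]
ee_rot: [-179.9, 0.1, 1.4]
ft_force: [0.3, -1.3, -0.2]
width: 0.002
```

```bash
python3 -c "
from h import *
plan((607,-110,260),(607,-110,164))"
```

```text
t 1.1 pos [ 521.7 -196.1  289.6] rot [-1.799e+02  1.000e-01  1.400e+00] f [ 0.3 -1.3 -0.2] w 0.0
(607, -110, 260) -> [ 87.5 -83.9  29.7] turn 0.0
(607, -110, 164) -> [ 87.6 -83.7 125.7] turn 0.0
```

Call:
{"fn": "servo_tool", "kwargs": {
  "moves": [
    [30,-28,10,0],
    [60,-56,20,0],
    [87.5,-84,30,0],
    [87.5,-84,55,0],
    [87.5,-84,80,0],
    [87.5,-84,105,0],
    [87.5,-84,126,0],
    [87.5,-84,126,0]
  ]
}}

```text
clock: 1.9
ee_pos: [604.6, -108.7, 159.7]
ee_rot: [-179.7, 0.5, 1.4]
ft_force: [-0.1, -0.2, -0.8]
width: -0.002
```

```bash
python3 -c "
from h import *
import cv2
from bench import optics
p,d=optics.snapshot('scene');a=p[160:330,180:420];q,d=optics.snapshot('top');b=q[180:350,250:490]
cv2.imwrite('pics/s1.png',cv2.resize(cv2.hconcat([a,b]),(800,283),interpolation=2))
plan((577,-110.5,164),(549,-111,164))"
```

```text
t 2.0 pos [ 606.8 -109.7  163.5] rot [-1.799e+02  1.000e-01  1.400e+00] f [-1.  -0.2  0.3] w 0.0
(577, -110.5, 164) -> [-29.8   0.1  -0.4] turn 0.0
(549, -111, 164) -> [-57.8  -0.1  -0.4] turn 0.0
```

View pics/s1.png

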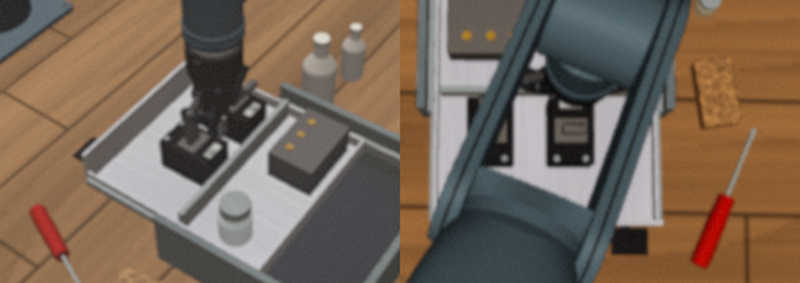

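The shut fingers are behind (+x of) the tripped lever, which is at about (185,125) in the left half. Nothing else is touched, so I'll push toward the robot slowly.

Call:
{"fn": "servo_tool", "kwargs": {
  "moves": [
    [-6,0,0,0],
    [-12,0,0,0],
    [-18,0,0,0],
    [-22,0,0,0],
    [-26,0,0,0],
    [-30,0,0,0],
    [-34,0,0,0],
    [-38,0,0,0],
    [-42,0,0,0],
    [-44,0,0,0]
  ]
}}

```text
clock: 3.0
ee_pos: [563.0, -110.8, 163.6]
ee_rot: [-179.9, 0.1, 1.4]
ft_force: [5.7, -0.1, -2.0]
width: -0.0
```

Call:
{"fn": "servo_tool", "kwargs": {
  "moves": [
    [-2,0,0,0],
    [-4,0,0,0],
    [-6,0,0,0],
    [-8,0,0,0],
    [-9,0,0,0],
    [-10,0,0,0],
    [-10,0,0,0]
  ]
}}

```text
clock: 3.7
ee_pos: [557.3, -111.4, 165.0]
ee_rot: [-180.0, -0.5, 1.4]
ft_force: [13.9, 1.6, -4.4]
width: -0.003
```

Call:
{"fn": "servo_tool", "kwargs": {
  "moves": [
    [-6,0,1,0],
    [-8,0,1,0],
    [-9,0,1,0],
    [-10,0,1,0],
    [-10,0,1,0]
  ]
}}

```text
clock: 4.2
ee_pos: [552.2, -112.1, 165.3]
ee_rot: [179.9, -1.2, 1.4]
ft_force: [15.2, 0.7, -4.2]
width: -0.006
```

Call:
{"fn": "servo_tool", "kwargs": {
  "moves": [
    [-6,0,1,0],
    [-7,0,1,0],
    [-8,0,1,0],
    [-9,0,1,0],
    [-9,0,1,0]
  ]
}}

```text
clock: 4.7
ee_pos: [548.2, -112.6, 165.0]
ee_rot: [179.9, -1.8, 1.3]
ft_force: [18.7, 0.9, -9.6]
width: -0.001
```

Call:
{"fn": "servo_tool", "kwargs": {
  "moves": [
    [-6,0,1,0],
    [-8,0,1,0],
    [-9,0,1,0],
    [-9,0,1,0]
  ]
}}

```text
clock: 5.1
ee_pos: [545.5, -112.9, 164.5]
ee_rot: [179.8, -2.6, 1.3]
ft_force: [23.3, 2.1, -12.4]
width: 0.001
```

Call:
{"fn": "servo_tool", "kwargs": {
  "moves": [
    [-6,0,1,0],
    [-9,0,1,0],
    [-10,0,1,0],
    [-10,0,1,0]
  ]
}}

```text
clock: 5.5
ee_pos: [544.9, -113.1, 164.7]
ee_rot: [179.8, -3.8, 1.2]
ft_force: [33.0, 4.5, -17.3]
width: -0.001
```

```bash
python3 -c "
from h import *
import cv2
from bench import optics
p,d=optics.snapshot('scene');a=p[210:300,240:360];b=cv2.imread('pics/scene0.png')[210:300,240:360]
cv2.imwrite('pics/s2.png',cv2.resize(cv2.hconcat([b,a]),(800,300),interpolation=2))
plan()"
```

```text
t 5.55 pos [ 544.9 -113.   164.7] rot [179.8  -3.8   1.2] f [ 32.4   4.6 -15.3] w 0.0
```

View pics/s2.png

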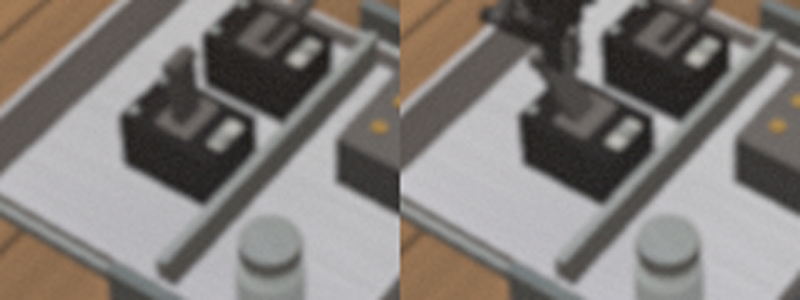

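The lever now leans toward the robot and is on its stop: the force climbed to 36 N with almost no motion. I'll check the flag at about (227,133) numerically against the start.

```bash
python3 -c "
from h import *
import cv2
from bench import optics
b=cv2.imread('pics/scene0.png');p,d=optics.snapshot('scene')
for im in(b,p):
    c=im[235:262,296:320].min(-1); m=(c>110).astype(np.uint8)
    n,l,s,ce=cv2.connectedComponentsWithStats(m)
    print([(s[i].tolist(),ce[i].round(2)) for i in range(1,n)]); print(c[6:20,2:22])
plan()"
```

```text
[([3, 0, 21, 27, 111], array([17.64, 13.13])), ([7, 11, 10, 9, 48], array([11.17, 14.9 ]))]
[[ 58  68  88  99  94  95  81  66  61  75 103 122 131 137 126 112  91  71
   55  42]
 [ 58  74  89  99 103  98  91  68  49  51  58  78 100 121 132 136 128 114
   89  72]
 [ 69  82  96 101  97  92  78  59  45  42  43  45  58  79 103 122 133 134
  126 116]
 [ 83  94 102  99  94  79  64  47  39  42  51  48  48  48  54  79 100 121
  138 150]
 [ 94  99 100  94  85  64  50  43  46  67  88  90  77  59  44  46  57  85
  125 161]
 [ 99 101  94  81  65  47  44  45  65 100 127 136 128 104  72  48  39  60
  116 163]
 [100  92  80  64  53  43  46  64  96 133 160 170 164 141 105  66  38  58
  113 160]
 [ 93  82  63  51  41  43  62  91 130 155 173 175 173 155 119  74  46  57
  112 163]
 [ 81  65  49  40  43  59  88 122 142 161 167 168 160 133  99  58  38  60
  113 163]
 [ 66  49  46  47  56  86 114 139 149 151 148 142 128  98  64  38  30  58
  108 161]
 [ 47  47  45  53  79 109 134 145 145 138 124 112  89  61  37  33  34  49
  103 159]
 [ 42  43  46  64 102 131 149 148 141 126 102  81  56  41  32  30  29  51
[... 851 characters left out ...]
 40  94
  157 190]
 [ 83  67  48  43  46  59  82 109 135 151 154 154 149 126  85  49  39  88
  150 184]
 [ 66  51  45  47  56  88 118 137 142 146 144 134 121  93  66  39  38  83
  139 175]
 [ 53  46  46  60  91 127 153 154 147 138 126 112  87  61  43  34  37  79
  133 177]
 [ 46  46  51  84 123 160 175 171 161 144 118  91  58  45  38  32  42  77
  136 176]
 [ 46  45  60  95 134 165 177 178 164 142 103  66  42  36  39  30  41  81
  133 175]
 [ 46  43  53  86 117 145 164 164 147 116  76  44  38  36  34  37  39  77
  130 165]
 [ 51  39  46  58  75 103 124 126 109  78  51  40  38  33  40  36  43  81
  123 154]]
t 5.6 pos [ 544.9 -113.1  164.7] rot [179.8  -3.8   1.2] f [ 32.5   5.4 -15.6] w -0.0
```

```bash
python3 -c "
from h import *
import cv2
b=cv2.imread('pics/scene0.png')
print(b[219:235,320:342].min(-1))
t=cv2.imread('pics/top0.png')
print(t[234:250,292:370:1].min(-1)[::2,0:28]);print(t[234:250,338:366].min(-1)[::2])"
```

```text
[[ 77  60  54  55  63  74  82  79  65  50  39  39  39  44  47  57  67  75
   81  87  95 105]
 [ 61  50  58  63  74  84  79  65  54  41  41  48  54  56  44  42  50  57
   66  75  84  89]
 [ 53  58  61  75  84  82  67  53  42  38  53  80 101  95  81  60  48  39
   48  66  79  87]
 [ 54  63  73  81  79  61  55  44  42  53  81 110 133 136 121  96  66  43
   46  76 103 106]
 [ 69  77  82  78  69  53  35  43  50  77 107 135 149 154 143 122  84  49
   56  95 134 139]
 [ 84  89  78  68  52  36  45  53  81 102 126 142 146 141 133 110  77  46
   54 108 151 172]
 [ 91  81  68  50  43  43  59  89 116 133 143 137 130 117 105  85  52  36
   59 112 162 185]
 [ 78  71  51  43  43  53  84 124 151 165 159 146 124 101  76  56  36  26
   58 115 161 186]
 [ 59  54  43  39  42  66 108 147 168 174 168 149 117  87  54  33  25  25
   59 110 157 181]
 [ 42  42  46  42  43  70 106 139 162 166 158 134  94  57  37  27  34  31
   61 113 160 178]
 [ 41  37  44  38  46  53  76  99 127 138 126  99  62  42  34  24  34  33
   66 116 156 170]
 [ 42  41  39  39  42  43  46  61  78  85  79  57  39  32  34  32  33  36
   
[... 1562 characters left out ...]
123  95  75  70  71  69  71  83  99 110 110 109 108 105 101 105 105 106
  105 104  98  80  69  65  65  68  72  82]
 [108  54  29  21  24  27  47  88 134 152 154 152 150 143 132 134 134 135
  141 142 128  85  42  23  23  21  26  57]
 [ 74  28  18  17  11  21  42  92 138 156 158 158 155 145 134 127 130 131
  138 148 134  91  52  21  15  16  21  50]
 [ 49  11  15  21  19  19  31  67 105 119 117 120 119 114 106 100 101 101
  107 115 103  71  38  20  16  13  27  50]
 [ 45  21  17  19  13  14  14  27  32  37  32  31  37  38  36  33  35  32
   35  34  35  22  19  17  15  17  22  50]
 [ 51  16  18  17   8  18  18  22  10  19  20  19  16  13  18  15  19  16
   18  17  20  19  18  15  14  15  23  52]]
```

After the push, the bright-spot pattern matches the feed breaker's reset flag: the bright spot moved to the lower left. The flag has shifted. Next I'll lift off and go round to the robot side.

```bash
python3 -c "
from h import *
plan((556,-112,168),(556,-112,220),(486,-113,220),(486,-113,164))"
```

```text
t 5.6 pos [ 544.9 -113.1  164.7] rot [179.8  -3.8   1.2] f [ 32.5   5.4 -15.6] w -0.0
(556, -112, 168) -> [11.3 -0.8 -2.6] turn -0.003
(556, -112, 220) -> [ 14.7  -0.6 -54.5] turn -0.003
(486, -113, 220) -> [-55.2  -1.1 -59. ] turn -0.003
(486, -113, 164) -> [-58.8  -1.3  -3.2] turn -0.003
```

Call:
{"fn": "servo_tool", "kwargs": {
  "moves": [
    [10,-1,-2,0],
    [16,-1,-25,0],
    [15,-1,-54,0],
    [15,-1,-58,0],
    [-20,-1,-59,0],
    [-55,-1,-59,0],
    [-57,-1,-59,0],
    [-57,-1,-35,0],
    [-59,-1,-5,0],
    [-59,-1,-3,0]
  ]
}}

```text
clock: 6.6
ee_pos: [483.2, -112.1, 160.3]
ee_rot: [180.0, -3.3, 1.2]
ft_force: [-0.5, 0.5, 0.9]
width: -0.002
```

```bash
python3 -c "
from h import *
plan((486,-113,164),(500,-112.5,164),(570,-111,164))"
```

```text
t 6.6 pos [ 483.2 -112.1  160.3] rot [180.   -3.3   1.2] f [-0.5  0.5  0.9] w -0.0
(486, -113, 164) -> [ 3.   1.  -3.5] turn -0.004
(500, -112.5, 164) -> [16.9  0.8 -2.7] turn -0.004
(570, -111, 164) -> [86.8  0.7  1.4] turn -0.004
```

Call:
{"fn": "servo_tool", "kwargs": {
  "moves": [
    [8,0.7,-3,0],
    [16,0.7,-2.5,0],
    [24,0.7,-2,0],
    [32,0.7,-1.5,0],
    [40,0.7,-1,0],
    [48,0.7,-0.5,0],
    [56,0.7,0,0],
    [64,0.7,0.5,0],
    [70,0.7,1,0],
    [72,0.7,1,0]
  ]
}}

```text
clock: 7.6
ee_pos: [555.9, -111.3, 163.3]
ee_rot: [180.0, -3.4, 1.2]
ft_force: [-1.6, 0.1, 1.2]
width: 0.003
```

Call:
{"fn": "servo_tool", "kwargs": {
  "moves": [
    [3,0,0,0],
    [6,0,0,0],
    [9,0,0,0],
    [12,0,0,0],
    [14,0,0,0],
    [15,0,0,0],
    [15,0,0,0]
  ]
}}

```text
clock: 8.3
ee_pos: [571.2, -111.0, 164.4]
ee_rot: [180.0, -3.4, 1.2]
ft_force: [-0.6, -0.3, -0.4]
width: 0.003
```

Call:
{"fn": "servo_tool", "kwargs": {
  "moves": [
    [2,0,0,0],
    [4,0,0,0],
    [6,0,0,0],
    [7,0,0,0],
    [8,0,0,0],
    [8,0,0,0]
  ]
}}

```text
clock: 8.9
ee_pos: [578.2, -110.7, 164.2]
ee_rot: [180.0, -3.2, 1.2]
ft_force: [-5.9, -0.9, -2.3]
width: 0.002
```

Call:
{"fn": "servo_tool", "kwargs": {
  "moves": [
    [2,0,0,0],
    [4,0,0,0],
    [5,0,0,0],
    [6,0,0,0],
    [6,0,0,0]
  ]
}}

```text
clock: 9.4
ee_pos: [579.4, -110.6, 163.8]
ee_rot: [-180.0, -2.6, 1.2]
ft_force: [-20.1, -2.4, 6.4]
width: 0.0
```

The lever is on its stop: 20 N with no further motion. I'll back off and look before going to the tab.

```bash
python3 -c "
from h import *
plan((565,-111,168),(500,-140,200),(426,-188,200),(426,-188,110))"
```

```text
t 9.4 pos [ 579.4 -110.6  163.8] rot [-180.    -2.6    1.2] f [-20.1  -2.4   6.4] w 0.0
(565, -111, 168) -> [-14.2   0.1  -4.9] turn -0.003
(500, -140, 200) -> [-78.3  27.7 -39.9] turn -0.003
(426, -188, 200) -> [-153.2   74.1  -43.3] turn -0.003
(426, -188, 110) -> [-157.3   74.2   46.6] turn -0.003
```

Call:
{"fn": "servo_tool", "kwargs": {
  "moves": [
    [-14,0,-5,0],
    [-45,14,-23,0],
    [-78,28,-40,0],
    [-115,51,-42,0],
    [-153,74,-43,0],
    [-155,74,-30,0],
    [-157,74,0,0],
    [-157,74,30,0],
    [-157,74,35,0]
  ]
}}

```text
clock: 10.3
ee_pos: [425.2, -187.4, 119.8]
ee_rot: [-179.9, -2.5, 1.2]
ft_force: [-0.4, 1.2, -0.2]
width: 0.0
```

```bash
python3 -c "
from h import *
import cv2
from bench import optics
q,d=optics.snapshot('top');b=q[180:350,250:490];p,d=optics.snapshot('scene');a=p[160:330,180:420]
cv2.imwrite('pics/s3.png',cv2.resize(cv2.hconcat([a,b]),(800,283),interpolation=2))
c=optics.get_calibration('top')
W=world(d*0+optics.snapshot('top')[1],c['camera_matrix'],c['extrinsics'])
s=W[225:285,325:375].reshape(-1,3);s=s[(s[:,2]>125)&(s[:,2]<185)];print('lever R pts',len(s),s.min(0) if len(s) else 0,s.max(0) if len(s) else 0)
plan((426,-188,89),(426,-188,80))"
```

```text
lever R pts 229 [ 567.60076715 -123.30317387  125.01071916] [601.41918972 -97.10332962 165.05522983]
t 10.45 pos [ 426.8 -188.4  122.6] rot [180.   -2.7   1.2] f [-0.2  0.2  0.3] w -0.0
(426, -188, 89) -> [-2.4 -0.4 33.5] turn -0.003
(426, -188, 80) -> [-2.8 -0.4 42.5] turn -0.003
```

View pics/s3.png

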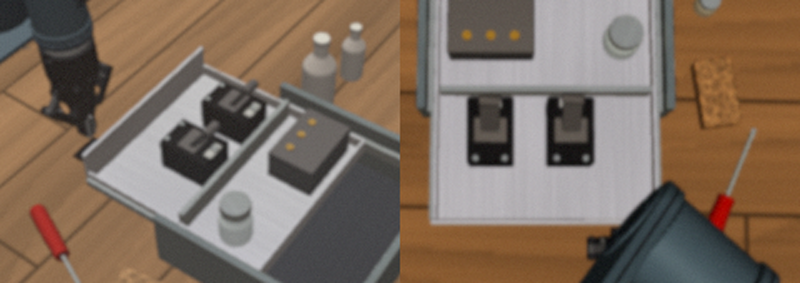

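Both levers lean to on, at (490,105) and (570,105) in the right half, and the jar is in place. The fingers stand over the tab. Now I'll press it down.

Call:
{"fn": "servo_tool", "kwargs": {
  "moves": [
    [-2,0,12,0],
    [-2,0,24,0],
    [-2,0,32,0],
    [-2,0,35,0],
    [-2,0,38,0],
    [-2,0,40,0],
    [-2,0,42,0],
    [-2,0,43,0],
    [-2,0,44,0],
    [-2,0,44,0]
  ]
}}

```text
clock: 11.45
ee_pos: [427.9, -189.0, 80.6]
ee_rot: [179.9, -2.9, 1.3]
ft_force: [-3.0, 1.8, 17.5]
width: 0.001
```

The tab is on its stop at 17 N. Now I'll push home slowly, keeping it pressed.

Call:
{"fn": "servo_tool", "kwargs": {
  "moves": [
    [3,0,2,0],
    [6,0,2,0],
    [10,0,2.2,0],
    [14,0,2.4,0],
    [18,0,2.6,0],
    [23,0,2.8,0],
    [28,0,3,0],
    [33,0,3.3,0],
    [38,0,3.6,0],
    [43,0,3.9,0]
  ]
}}

```text
clock: 12.45
ee_pos: [471.6, -188.1, 80.7]
ee_rot: [179.8, -2.9, 1.3]
ft_force: [-4.6, 2.9, 15.9]
width: -0.002
```

Call:
{"fn": "servo_tool", "kwargs": {
  "moves": [
    [6,0,1,0],
    [12,0,1.2,0],
    [18,0,1.5,0],
    [24,0,1.8,0],
    [30,0,2.1,0],
    [37,0,2.4,0],
    [44,0,2.7,0],
    [51,0,3,0],
    [58,0,3.3,0],
    [65,0,3.6,0]
  ]
}}

```text
clock: 13.45
ee_pos: [536.2, -186.5, 81.3]
ee_rot: [179.8, -2.8, 1.3]
ft_force: [-4.4, 1.0, 8.0]
width: 0.004
```

Call:
{"fn": "servo_tool", "kwargs": {
  "moves": [
    [4,0,0.3,0],
    [8,0,0.6,0],
    [12,0,0.8,0],
    [16,0,1,0],
    [19,0,1.2,0],
    [22,0,1.3,0],
    [25,0,1.4,0],
    [27,0,1.5,0],
    [28,0,1.5,0]
  ]
}}

```text
clock: 14.35
ee_pos: [563.8, -186.0, 82.1]
ee_rot: [179.8, -2.8, 1.3]
ft_force: [-4.9, 0.2, 6.7]
width: -0.001
```

Call:
{"fn": "servo_tool", "kwargs": {
  "moves": [
    [2,0,0.1,0],
    [4,0,0.2,0],
    [6,0,0.3,0],
    [7,0,0.3,0],
    [8,0,0.3,0],
    [8,0,0.3,0]
  ]
}}

```text
clock: 14.95
ee_pos: [566.6, -185.9, 82.3]
ee_rot: [179.9, -2.2, 1.4]
ft_force: [-20.5, -2.7, 14.4]
width: -0.005
```

The stop has been reached: 20 N and only 2.8 mm gained. I'll retreat and check.

Call:
{"fn": "servo_tool", "kwargs": {
  "moves": [
    [-2,0,-10,0],
    [-8,0,-30,0],
    [-15,0,-60,0],
    [-40,0,-100,0],
    [-80,20,-120,0],
    [-120,50,-130,0],
    [-160,80,-130,0],
    [-190,100,-130,0],
    [-190,100,-130,0]
  ]
}}

```text
clock: 15.85
ee_pos: [371.5, -292.7, 205.8]
ee_rot: [179.8, -2.2, 1.1]
ft_force: [0.4, -0.1, 0.8]
width: 0.002
```

```bash
python3 -c "
from h import *
import cv2
from bench import optics
p,_=optics.snapshot('scene');q,d=optics.snapshot('top')
c=optics.get_calibration('top');W=world(d,c['camera_matrix'],c['extrinsics'])
s=W[215:275,255:425].reshape(-1,3);s=s[(s[:,2]>108)&(s[:,2]<118)&(s[:,0]<590)];print('panel',len(s),np.median(s,0) if len(s) else 0)
for u0,u1 in((285,325),(330,372)):
    s=W[160:240,u0:u1].reshape(-1,3);s=s[(s[:,2]>135)&(s[:,2]<185)];print('lever',len(s),s.min(0).round(),s.max(0).round())
cv2.imwrite('pics/s4.png',cv2.resize(cv2.hconcat([p[150:350,180:460],q[90:290,210:490]]),(800,286),interpolation=2))
plan()"
```

```text
panel 402 [577.55583449 -76.29306971 111.91003965]
lever 178 [698. -20. 135.] [724.   4. 167.]
lever 176 [ 705. -119.  135.] [730. -95. 165.]
t 15.95 pos [ 374.1 -290.9  205.7] rot [179.9  -2.3   1.2] f [-0.1  0.6  0. ] w -0.0
```

View pics/s4.png

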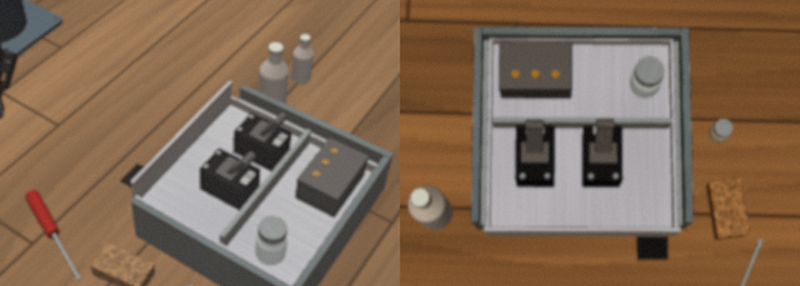

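The tray is home: the panel moved from x≈448 to 577.6, about 130 mm. Both levers are on, the jar is upright at (648,75) and the bystanders look undisturbed.

```bash
python3 -c "
from bench import workorder; print(workorder.close_job())"
```

```text
the job is handed in; nothing more can be done
None
```

The job is done and handed in at about 16 s on the robot clock, well inside the 54 s limit; the interface gave no verdict.

- **Lever off:** With shut fingers I pushed the tripped lever to its off stop, at about 36 N total. I judged the flag only from the scene camera. Its bright pattern changed to match the other breaker's, which I took as reset, but I did not measure its travel in mm.
- **Lever on:** I threw the lever to its on stop, at about 21 N. In the last depth image its tip stands at least as far over as the other breaker's, which is still on.
- **Tab and tray:** I pressed the tab to its stop (17.5 N) and pushed the tray in until it stopped (about 25 N total at the fingers). The panel had moved about 130 mm, to x≈577.6.
- **Bystanders:** In the last pictures the jar and glue bottle stand upright, and the jar, screwdriver and sanding block look unmoved. I judged these by eye only.
- **Robot:** It stands clear, and the last force reading is about 0 N.

One thing was off: the tool tilted by up to 3.8° under the reset force and was still tilted about 2° at the end. It had no visible effect on the job. None of my checks failed or disagreed.

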